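Move a snap-in air-filter cartridge to the new airbox

TASK

Pinch the filter cartridge's two yellow spring tabs together to unclip it from the old black airbox and lift it out without wrenching it, then put it into the new blue airbox and press it gently home against the springy orange gasket until both tabs have snapped out under the lips. Let go of it, never force the parts or crush the tabs, and leave everything else on the bench where it is.

Things in the scene. Friction and masses are not known exactly. Their poses are not given: they have to be found in the camera images.
- cartridge: filter cartridge, about 0.25 kg: red foam block in a black frame, 76 mm (its x) x 48 mm (its y) x 44 mm high, a sprung yellow tab in each long side (+y and -y), a rigid grey rib on top. Origin: centre of its underside; z up. Fits an airbox either way round. Keep the force between cartridge and airbox below 28 N, and the two fingers' forces on it together below 40 N: plastic breaks
- tab_grip (a point): point midway between the two tabs' grip pads, at the height to pinch: on the cartridge's axis, 66 mm above its underside, 16 mm below the top of the rib; axes as the cartridge's: the tabs face each other along y. Width over the pads 56 mm at rest, 43 mm fully pinched
- pad_a (a point): middle of the outer face of the +y tab's yellow grip pad (24 mm along x, 26 mm high: 50 to 76 mm above the cartridge's underside), 28 mm from the centre plane at rest; rubber-faced, so fingers hardly slip on it
- pad_b (a point): the same on the -y tab
- barb_a (a point): outer upper edge of the barb low on the +y tab (the -y tab has the same): 29.5 mm from the centre plane at rest, flat on top at 27 mm above the cartridge's underside, ramped underneath. Unpinched it cannot be pulled out past a lip; the tab must be in by 4 mm (5.5 mm when the cartridge sits off centre) to pass
- rib_top (a point): centre of the flat top of the grey rib (50 mm along x, 16 mm along y), 82 mm above the cartridge's underside, 6 mm above the tabs: the place to press on
- tab_a (a joint): how far the tab on the cartridge's +y side is pushed in: 0 out (sprung), 0.0065 m fully in; it takes 1.2 N to start and 3.5 N to push it all the way
- tab_b (a joint): the same for the tab on the -y side
- old_airbox: old black airbox fixed to the bench: open-topped shell 106 mm (x) x 86 mm (y) x 38 mm high, with a lip frame in it. Origin: centre of its underside, on the bench; z up. The frame's rim is 48 mm up, its rigid floor 8 mm up: on it the snapped-in cartridge stands at the start, its axes along the airbox's, its barbs 1 mm below the lips
- old_throat (a point): centre of the old airbox's throat, 36 mm up, at the undersides of its two long lips (at +y and -y), behind which the barbs snap. Lip frame (the new one alike): 96 x 76 mm, mouth flaring down from 89 x 61 mm (x by y) at the rim, 6 mm deep, to a throat of 79 x 51 mm, 6 mm deep (1.5 mm clearance all round the cartridge); below it the well is wider in y
- new_airbox: new blue airbox fixed to the bench: open-topped shell 106 mm (x) x 86 mm (y) x 38 mm high, with a lip frame in it. Origin: centre of its underside, on the bench; z up. Empty. Its lip frame is clamped at a height that differs from time to time and is not reported: rim 48 to 64 mm up, gasket top always 36 mm below the rim, so 12 to 28 mm up. Find it by feel. Cartridge x along airbox x, either way round
- gasket (a joint): how far the orange sprung gasket plate (74 x 46 mm) in the new lip frame is pushed down: 0 at rest, at 0.003 m the barbs get below the lips, 0.004 m is a hard stop; locked, the gasket stays pressed in by about 3 mm. It presses back with 3 N at first, 7 N at the end: all the push needed with the tabs pinched; with the tabs free the barbs' ramps add about 10 N until they snap
- screwdriver: blue-handled screwdriver lying flat, 200 mm long, handle about 30 mm thick; leave it alone. Origin: centre of its underside
- big_socket: steel socket standing on end, 34 mm across, 40 mm high; leave it alone. Origin: centre of its underside
- small_socket: steel socket standing on end, 26 mm across, 32 mm high; leave it alone. Origin: centre of its underside
- foam_filter: round red foam filter standing upright, 90 mm across, 95 mm high; leave it alone. Origin: centre of its underside
- hammer: hammer lying flat, 280 mm long; leave it alone. Origin: centre of its underside
- bar_grip: black rubber handlebar grip standing on its flange, 48 mm across, 110 mm high; leave it alone. Origin: centre of its underside
- bolt_dish: shallow open steel dish, 100 mm across, 22 mm high; leave it alone. Origin: centre of its underside
Mind the look-alikes: they are no part of the job. There is more than one size of the cartridge; the job needs the middle-sized.

How it is judged:
By the outcome, as a careful person would: the job done as asked, in the order asked, and still so for the second after the job is handed in, with the robot touching nothing.
It also fails if it takes over 51 s, if anything falls off the work surface, if the arm or the gripper's body presses on something with over 40 N, if the wrist force passes 120 N, or if a joint passes its speed limit or range.

ROBOT

A 6-joint arm with a two-finger parallel gripper is mounted at the origin on the work surface. World frame = base frame: x ahead of the robot, y to its left, z up, the work surface at z = 0. Lengths are in m, angles in degrees, forces in N, time in s.
With the tool pointing down it reaches from about 0.3 to 0.75 m from the base axis. Payload 8.5 kg.
Tool frame: the origin (TCP) lies between the finger pads; the fingertips stand 17 mm ahead of it and the grasp point (between the pads) lies 2 mm behind it; z points along the fingers, y is the direction in which the jaws open and shut (so a half turn about z gives the same grasp; the last joint's range is limited). The gripper opens to 85 mm and grips with 20 to 120 N. Pads are 22 mm wide; open, the fingers measure 114 mm over their backs; the gripper's body (76 mm by 85 mm) begins 54 mm behind the grasp point. The pads swing forward as they close: fully open they stand 13 mm farther back than shut.
Start: joints at [-12.336, 21.807, 74.336, -0, 83.858, -12.336], TCP at [0.55, 0, 0.248] pointing down, gripper open.
Joint ranges: [-178.18, 178.18], [-50.72, 133.34], [12.68, 142.11], [-81.47, 261.47], [9.98, 163.14], [-165.26, 165.26]. Speed limits (degrees/s): [136.94, 136.94, 180, 180, 180, 180].

INTERFACE

Orientations are given as a 3x3 rotation matrix whose columns are the frame's x, y, z axes.
In Python, from rig import readout, eyes, env gives the robot as it stands.
- The arm moves only by the tool arm_command, never from a script. Its argument "rows" is text: rows parted by semicolons, each of 7 numbers parted by spaces: the closure, from 0 (fully open) to 1 (shut), then the shift along the tool's x, y, z in mm, then the turn, a rotation vector about the tool's x, y, z in degrees. In form: grip dx dy dz rx ry rz; .... A call has 1 to 5 rows; each row shifts and turns the commanded pose from where the row before left it, along the tool's axes as they then stand; what a row does not reach is not made up. A row lasts 1/12 s, in which the tool goes at most 41.7 mm and 7.16 degrees, less where a joint would pass 70% of its speed; a pose out of reach is approached as far as the arm can. A call with a gripper value outside its range is refused whole. The fingers move at their own pace and stop on an object; "squeeze" is the grip in N (left out, the last holds). Time passes only in rows, so rows that do not move let the fingers close. It gives the time, the measured TCP pose, the force and the opening at its end, in the units of the state.
- readout.observe(): the state, without advancing time (a new reading comes with each control period).
- eyes.get_image(name): name is "scene" or "side" or "wrist"; returns the picture (384x512x3 uint8, red, green, blue); there is no depth.
- eyes.camera_model(name): a dict with "mtx" (3x3 intrinsics, pixels), "k1" (the pictures are not rectified: a ray, as slopes to the right and down, at radius r is drawn at 1 + k1 r^2 times it, then the intrinsics apply), "view" (4x4, takes a point from world to camera coordinates). Camera axes: x right, y up, looking along -z (the intrinsics and any distortion apply to the point x, -y, -z); pixel columns grow to the right and rows downward; lengths in m; the calibration is good to about 2 mm. A picture is of the moment at which its call begins: read the wrist's pose just before it. camera_model takes no time and is no camera call; for the wrist camera it gives the pose at the moment of the call.
- env.close_job(): hands the job in, once; it reports no verdict.
The state is a dict: "time_s": time; "q": joint angles; "qvel": joint speeds; "joint_efforts": joint torques, N m; "position": TCP position; "tool_rot": TCP orientation; "ft_force": force on the tool from outside, world axes, zero at the start; "wrist_torque": the same for the moment, N m; "grip_width": finger opening in m.
Only numpy, scipy, OpenCV 4.12 (cv2) and the standard library are available. Lean on these libraries where they do the work, as an engineer would, in place of code of your own. Each camera call takes 0.05 s, during which the arm holds its last target. There are 200 camera calls.

## Working session

There is one attempt and no reset: what is moved stays moved. The work goes in short steps, Python scripts to look and compute and a tool call to move; the robot and the scene stay as the last step left them, time stands still between calls to the robot, and variables do not carry over. Pictures are saved under pics/ and viewed, about 8 in all and at most 12, crops included, and the job is handed in when it is done.

Besides the shell and the picture viewer there is one more tool, called by a JSON object that holds its "op" and its "data", one argument or row to a line. arm_command: Moves the arm, as the interface text tells. Its arguments: {"type":"object","properties":{"rows":{"type":"string"},"squeeze":{"type":"number"}},"required":["rows"]}

```bash
mkdir -p pics; ls; python3 - <<'E'
from rig import readout, eyes, env
import cv2, numpy as np
print(readout.observe())
ims=[]
for n in ["scene","side","wrist"]:
    im=eyes.get_image(n); cv2.imwrite(f"pics/{n}0.png",im[:,:,::-1]); m=eyes.camera_model(n); print(n,np.round(m["mtx"],1).tolist(),m["k1"],np.round(m["view"],3).tolist())
E
```

```text
pics
{'time_s': 0.0, 'q': array([-1.23349422e+01,  2.18420033e+01,  7.43849435e+01,  6.33211697e-04,
        8.38605081e+01, -1.23356538e+01]), 'qvel': array([ 0.00630192, -0.06209944,  0.01073742,  0.03220462, -0.06052969,
       -0.09380752]), 'joint_efforts': array([-1.00240642e-03, -4.48466885e+01, -2.31285810e+01, -2.87182611e-04,
        4.73836102e-03,  1.77242771e-05]), 'position': array([5.49723146e-01, 6.89660116e-05, 2.47701164e-01]), 'tool_rot': array([[-1.09790901e-05,  9.99998892e-01, -1.48879168e-03],
       [ 9.99999943e-01,  1.14805394e-05,  3.36808214e-04],
       [ 3.36824933e-04, -1.48878790e-03, -9.99998835e-01]]), 'ft_force': array([-0.08610058, -0.7145962 , -1.17766499]), 'wrist_torque': array([ 0.01930481,  0.01870504, -0.01091377]), 'grip_width': 0.08554320449045587}
scene [[495.4, 0.0, 256.6], [0.0, 495.4, 197.4], [0.0, 0.0, 1.0]] 0.03681923280611692 [[0.269, 0.963, -0.019, -0.152], [-0.593, 0.181, 0.784, 0.278], [0.759, -0.2, 0.62, -1.894], [0.0, 0.0, 0.0, 1.0]]
side [[386.9, 0.0, 253.0], [0.0, 386.9, 189.6], [0.0, 0.0, 1.0]] -0.08706679205549506 [[0.829, -0.559, 0.021, -0.464], [0.307, 0.485, 0.819, -0.257], [-0.468, -0.672, 0.573, -0.803], [0.0, 0.0, 0.0, 1.0]]
wrist [[345.0, 0.0, 260.0], [0.0, 345.0, 188.4], [0.0, 0.0, 1.0]] -0.03350819787556341 [[1.0, 0.001, -0.002, -0.549], [-0.001, 0.965, -0.264, 0.034], [0.001, 0.264, 0.965, -0.379], [0.0, 0.0, 0.0, 1.0]]
```

View pics/scene0.png

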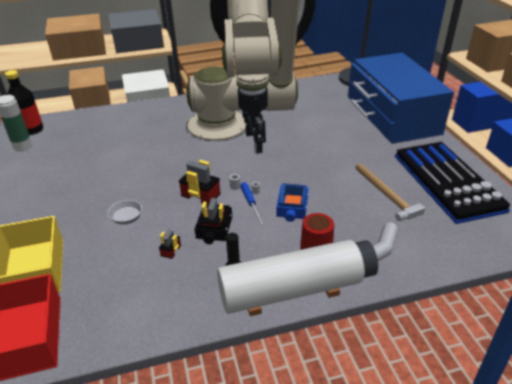

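View pics/side0.png

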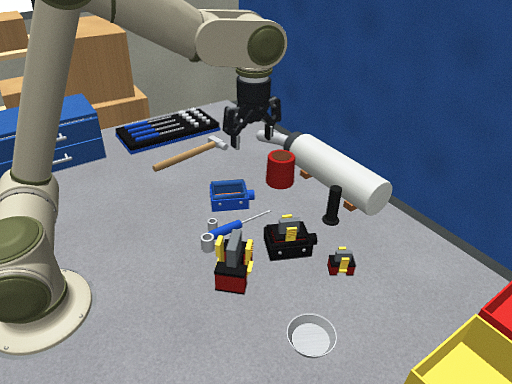

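```bash
cat > h.py <<'E'
from rig import readout, eyes, env
import cv2, numpy as np
def ray(m,uv):
    K=np.array(m["mtx"]);V=np.array(m["view"])
    d=(np.array(uv,float)-K[:2,2])/[K[0,0],K[1,1]]
    p=d.copy()
    for _ in range(10): p=d/(1+m["k1"]*(p@p))
    R=V[:3,:3]; return -R.T@V[:3,3], R.T@np.array([p[0],-p[1],-1.])
def plane(m,uv,z):
    o,d=ray(m,uv); return o+d*(z-o[2])/d[2]
def tri(m1,u1,m2,u2):
    o1,d1=ray(m1,u1);o2,d2=ray(m2,u2)
    s=np.linalg.lstsq(np.c_[d1,-d2],o2-o1,rcond=None)[0]
    a=o1+d1*s[0];b=o2+d2*s[1]; return (a+b)/2,np.linalg.norm(a-b)
def blobs(im,lo,hi,amin=20):
    h=cv2.cvtColor(im,cv2.COLOR_RGB2HSV); k=cv2.inRange(h,np.array(lo),np.array(hi))
    n,l,s,c=cv2.connectedComponentsWithStats(k)
    return [(s[i].tolist(),np.round(c[i],1).tolist()) for i in range(1,n) if s[i,4]>=amin],l
E
python3 - <<'E'
from h import *
S=eyes.camera_model("scene");D=eyes.camera_model("side")
for n,M in (("scene",S),("side",D)):
    im=cv2.imread(f"pics/{n}0.png")[:,:,::-1]
    for nm,lo,hi in (("yel",(22,150,110),(34,255,255)),("ora",(5,150,120),(18,255,255)),("blue",(100,120,40),(120,255,255))):
        b,_=blobs(im,lo,hi,8)
        print(n,nm)
        for s,c in b:
            if 150<c[0]<330 and 150<c[1]<290: print("  ",s,c,np.round(plane(M,c,.07 if nm=="yel" else .03),3))
print("old",tri(S,(213,220),D,(288,240)))
print("new",tri(S,(293,202),D,(230,193)))
print("grip",tri(S,(233,248),D,(333,205)))
E
```

```text
scene yel
   [200, 161, 8, 4, 16] [203.5, 162.4] [ 0.34  -0.111  0.07 ]
   [187, 171, 13, 26, 191] [193.2, 183.7] [ 0.443 -0.162  0.07 ]
   [203, 202, 5, 14, 49] [204.6, 208.2] [ 0.566 -0.151  0.07 ]
   [218, 205, 6, 12, 36] [220.5, 209.4] [ 0.584 -0.109  0.07 ]
   [161, 233, 3, 8, 13] [162.0, 236.1] [ 0.647 -0.28   0.07 ]
   [173, 236, 5, 13, 43] [174.8, 242.2] [ 0.68  -0.251  0.07 ]
scene ora
   [286, 195, 15, 9, 111] [292.8, 198.9] [0.551 0.116 0.03 ]
scene blue
   [241, 182, 14, 23, 161] [247.3, 192.6] [ 0.482 -0.006  0.03 ]
   [277, 184, 31, 37, 758] [291.7, 201.7] [0.563 0.109 0.03 ]
side yel
   [282, 215, 10, 3, 18] [286.7, 216.4] [ 0.592 -0.102  0.07 ]
   [285, 227, 12, 14, 108] [290.4, 234.4] [ 0.557 -0.161  0.07 ]
   [215, 235, 9, 27, 136] [219.7, 250.2] [ 0.389 -0.116  0.07 ]
   [245, 239, 8, 36, 117] [247.9, 254.9] [ 0.435 -0.163  0.07 ]
side ora
   [301, 170, 7, 4, 9] [303.9, 171.7] [0.81  0.083 0.03 ]
   [222, 193, 8, 1, 8] [225.5, 193.0] [0.542 0.116 0.03 ]
side blue
   [210, 179, 44, 33, 1101] [229.7, 195.0] [0.547 0.101 0.03 ]
   [208, 220, 34, 20, 272] [225.8, 228.5] [ 0.462 -0.019  0.03 ]
old (array([ 0.57311995, -0.13352584,  0.0255493 ]), np.float64(0.004727564926795548))
new (array([0.55700642, 0.11548369, 0.02355949]), np.float64(0.0014892994679217922))
grip (array([ 0.73680811, -0.11442383,  0.05886204]), np.float64(0.010283545905685225))
```

View pics/wrist0.png

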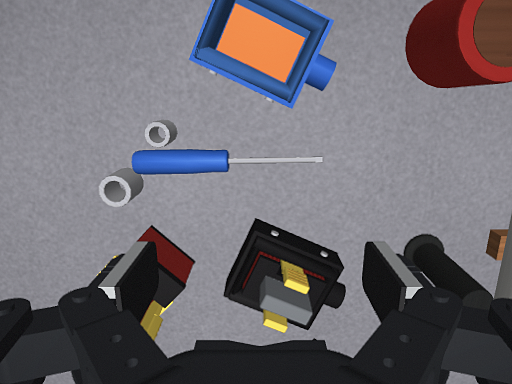

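```bash
python3 - <<'E'
from h import *
M=eyes.camera_model("wrist")
im=cv2.imread("pics/wrist0.png")[:,:,::-1]
b,_=blobs(im,(20,120,90),(34,255,255),20); print([x for x in b if x[1][0]>240])
P=lambda uv,z:plane(M,uv,z)
for n,a,c,z in (("old shell",(258,220),(343,262),.038),("new shell",(191,58),(293,107),.038),("pads top",(297,288),(277,326),.084),("orange",(216,45),(290,82),.02)):
    p,q=P(a,z),P(c,z);d=q-p;print(n,np.round(p,4),np.round(q,4),np.degrees(np.arctan2(d[1],d[0])),np.linalg.norm(d))
print("rib",P((287,297),.09), "orange c",P((262,45),.02),"new rim c",P((264,48),.045))
print(np.round(np.linalg.inv(M["view"]),3))
E
```

```text
[([281, 260, 29, 34, 614], [294.2, 277.3]), ([263, 310, 25, 23, 360], [274.8, 321.2])]
old shell [ 0.5474 -0.058   0.038 ] [ 0.6386 -0.1059  0.038 ] -27.73236174248373 0.10304092414380826
new shell [0.486 0.1   0.038] [0.5807 0.0559 0.038 ] -24.945966700942968 0.1044442686331443
pads top [ 0.5846 -0.1093  0.084 ] [ 0.5663 -0.1516  0.084 ] -113.4225894222874 0.0460887609119785
orange [0.5071 0.1135 0.02  ] [0.5788 0.0793 0.02  ] -25.47945385834325 0.07939797449742438
rib [ 0.5748146  -0.11514263  0.09      ] orange c [0.55121748 0.11341765 0.02      ] new rim c [0.55291462 0.10765963 0.045     ]
[[ 1.    -0.001  0.001  0.55 ]
 [ 0.001  0.965  0.264  0.068]
 [-0.002 -0.264  0.965  0.373]
 [ 0.     0.     0.     1.   ]]
```

{"op": "arm_command", "data": {
  "rows": "0 -41 8 13 0 0 0; 0 -41 8 13 0 0 0; 0 -40 8 12 0 0 0; 0 0 0 0 0 0 -7; 0 0 0 0 0 0 -7",
  "squeeze": 20
}}

```text
time_s: 0.57
position: [0.5729, -0.1194, 0.2102]
tool_rot: [[-0.244, 0.97, -0.002], [0.97, 0.244, 0.001], [0.002, -0.002, -1.0]]
ft_force: [-0.4, 0.8, -0.6]
grip_width: 0.0857
```

{"op": "arm_command", "data": {
  "rows": "0 0 0 0 0 0 -7; 0 0 0 0 0 0 -7; 0 0 0 0 0 0 -7; 0 0 0 0 0 0 -7; 0 0 0 0 0 0 -7"
}}

```text
time_s: 0.98
position: [0.5729, -0.1173, 0.2115]
tool_rot: [[-0.759, 0.652, -0.001], [0.652, 0.759, 0.0], [0.001, -0.0, -1.0]]
ft_force: [0.1, 0.1, 0.0]
grip_width: 0.0855
```

{"op": "arm_command", "data": {
  "rows": "0 0 0 0 0 0 -7; 0 0 0 0 0 0 -6; 0 0 0 0 0 0 0; 0 0 0 0 0 0 0; 0 0 0 0 0 0 0"
}}

```text
time_s: 1.4
position: [0.573, -0.1173, 0.2117]
tool_rot: [[-0.881, 0.472, -0.0], [0.472, 0.881, 0.0], [0.0, -0.0, -1.0]]
ft_force: [-0.2, -1.1, -0.6]
grip_width: 0.0856
```

```bash
python3 - <<'E'
from h import *
o=readout.observe(); print(o["time_s"],o["position"],np.round(o["tool_rot"],3).tolist(),np.round(o["q"],1),o["ft_force"])
im=eyes.get_image("wrist"); cv2.imwrite("pics/w1.png",im[:,:,::-1])
b,_=blobs(im,(20,120,90),(34,255,255),20); print(b)
E
```

```text
1.4 [ 0.57300879 -0.11729297  0.21165742] [[-0.881, 0.472, -0.0], [0.472, 0.881, 0.0], [0.0, -0.0, -1.0]] [-23.2  26.9  72.2  -0.   81.  -85. ] [-0.20096095 -1.11103689 -0.63901   ]
[([68, 26, 88, 42, 1556], [108.9, 46.5]), ([269, 164, 14, 44, 454], [275.7, 186.6]), ([207, 169, 22, 43, 670], [217.7, 189.7]), ([167, 273, 17, 41, 348], [174.7, 294.4])]
```

View pics/w1.png

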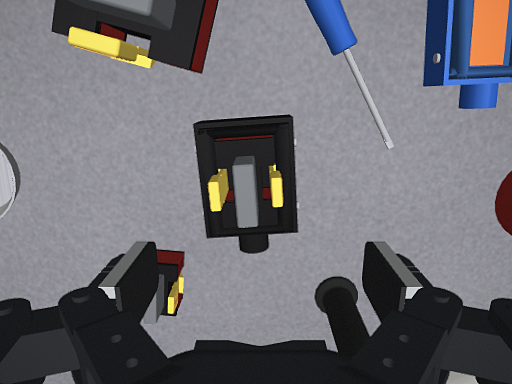

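```bash
python3 - <<'E'
from h import *
M=eyes.camera_model("wrist"); o=readout.observe(); R=o["tool_rot"];t=o["position"]
im=cv2.imread("pics/w1.png")[:,:,::-1]
g=im[140:240,200:300].astype(int)
print(im[160:230:8,244].tolist()); print(im[200,228:266:3].tolist())
h=cv2.cvtColor(im,cv2.COLOR_RGB2HSV)
k=((h[...,1]<60)&(h[...,2]>70)&(h[...,2]<135)).astype(np.uint8); k[:150]=0;k[235:]=0;k[:,:229]=0;k[:,262:]=0
k=cv2.morphologyEx(k,cv2.MORPH_OPEN,np.ones((3,3)))
c=max(cv2.findContours(k,0,1)[0],key=cv2.contourArea); r=cv2.minAreaRect(c); B=cv2.boxPoints(r); print(r)
T=lambda p:np.round(1000*(R.T@(p-t)),1)
print("rib box tool",[T(plane(M,b,.09)) for b in B])
for n,(a,c) in {"left":((195,125),(208,237)),"right":((292,116),(297,231))}.items(): print(n,T(plane(M,a,.038)),T(plane(M,c,.038)))
for n,uv in {"padL top in":(226,190),"padL box":(209,0)}.items(): pass
k=cv2.inRange(h,np.array((20,120,90)),np.array((34,255,255)))
for x0,x1 in ((200,235),(262,290)):
    kk=np.zeros_like(k);kk[150:230,x0:x1]=k[150:230,x0:x1]
    vs=h[...,2]; m=(kk>0)&(vs>225); ys,xs=np.nonzero(m); print("bright",len(xs),xs.mean(),ys.mean(),np.percentile(xs,[3,97]),np.percentile(ys,[3,97]),T(plane(M,(xs.mean(),ys.mean()),.084)))
print("TCP axis at z.09 in px check: tool (0,0) ->")
E
python3 - <<'E'
import cv2
im=cv2.imread("pics/w1.png")[105:255,180:310]
cv2.imwrite("pics/w1c.png",cv2.resize(im,None,fx=4,fy=4,interpolation=cv2.INTER_NEAREST))
E
```

```text
[[66, 67, 70], [136, 142, 145], [135, 139, 144], [134, 140, 145], [133, 137, 143], [133, 137, 142], [132, 137, 141], [134, 137, 142], [133, 137, 142]]
[[81, 23, 21], [69, 20, 19], [30, 27, 28], [130, 135, 140], [134, 137, 143], [134, 138, 143], [134, 138, 143], [134, 137, 143], [132, 138, 142], [109, 112, 116], [36, 35, 37], [31, 31, 32], [24, 24, 25]]
((252.0, 161.5), (5.0, 2.0), 90.0)
rib box tool [array([ 21.8,  -5.9, 121.7]), array([ 21.8,  -4.4, 121.7]), array([ 18.1,  -4.4, 121.7]), array([ 18.1,  -5.9, 121.7])]
left [ 41.8 -55.1 173.7] [-61.8 -47.9 173.7]
right [ 49.3  27.9 173.7] [-55.7  35.2 173.7]
bright 273 214.34065934065933 195.72527472527472 [209.16 219.  ] [182. 209.] [ -7.8 -34.3 127.7]
bright 289 276.6401384083045 190.6955017301038 [272. 281.] [168. 205.] [ -3.8  13.4 127.7]
TCP axis at z.09 in px check: tool (0,0) ->
```

View pics/w1c.png

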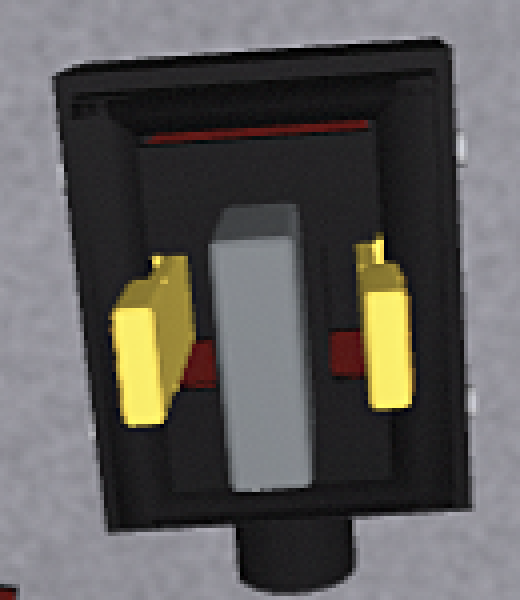

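{"op": "arm_command", "data": {
  "rows": "0 -6 -10 10 0 0 0; 0 0 0 30 0 0 -4; 0 0 0 30 0 0 0; 0 0 0 15 0 0 0; 0 0 0 0 0 0 0"
}}

```text
time_s: 1.87
position: [0.5719, -0.1291, 0.1226]
tool_rot: [[-0.913, 0.408, -0.007], [0.408, 0.913, 0.003], [0.008, -0.0, -1.0]]
ft_force: [-0.0, 0.1, 0.7]
grip_width: 0.0855
```

```bash
python3 - <<'E'
from h import *
o=readout.observe(); print(o["time_s"],o["position"],np.round(o["tool_rot"],3).tolist(),o["ft_force"])
im=eyes.get_image("wrist"); cv2.imwrite("pics/w2.png",im[:,:,::-1])
E
```

```text
1.8667 [ 0.57193569 -0.12906527  0.12258542] [[-0.913, 0.408, -0.007], [0.408, 0.913, 0.003], [0.008, -0.0, -1.0]] [-0.01422538  0.08001875  0.67335484]
```

View pics/w2.png

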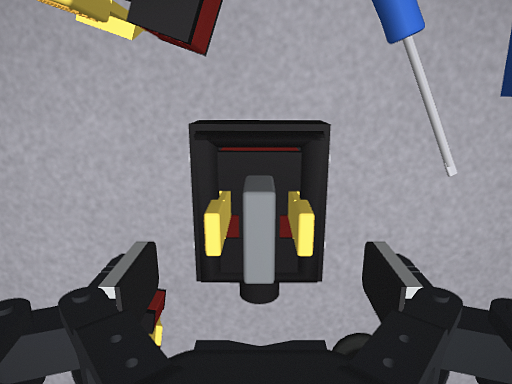

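```bash
python3 - <<'E'
from h import *
M=eyes.camera_model("wrist"); o=readout.observe(); R=o["tool_rot"];t=o["position"]; print(t,np.round(R[:,2],4))
T=lambda p:np.round(1000*(R.T@(p-t)),1)
for uv,z in (((213,233),.084),((305,233),.084),((244,192),.09),((274,192),.09),((274,282),.09),((244,282),.09),((190,125),.038),((329,125),.038),((197,281),.038),((323,281),.038)): print(uv,T(plane(M,uv,z)))
E
```

```text
[ 0.57295652 -0.12936875  0.12500645] [-0.0035  0.0014 -1.    ]
(213, 233) [ -2.3 -23.7  41. ]
(305, 233) [-2.3 24.  41. ]
(244, 192) [21.5 -7.1 35.1]
(274, 192) [21.5  7.4 35.1]
(274, 282) [-27.3   8.   34.9]
(244, 282) [-27.3  -7.7  34.9]
(190, 125) [ 49.1 -42.   87.2]
(329, 125) [49.1 42.7 87.2]
(197, 281) [-57.2 -42.8  86.8]
(323, 281) [-57.2  44.3  86.8]
```

{"op": "arm_command", "data": {
  "rows": "0 -3 0 20 0 0 0; 0 0 0 20 0 0 0; 0 0 0 12 0 0 0; 0 0 0 0 0 0 0; 0.25 0 0 0 0 0 0"
}}

```text
time_s: 2.33
position: [0.5769, -0.1307, 0.0758]
tool_rot: [[-0.913, 0.407, 0.001], [0.407, 0.913, -0.001], [-0.001, -0.0, -1.0]]
ft_force: [0.8, 0.8, 0.8]
grip_width: 0.0757
```

{"op": "arm_command", "data": {
  "rows": "0.25 0 0 0 0 0 0; 0.25 0 0 0 0 0 0; 0.25 0 0 0 0 0 0"
}}

```text
time_s: 2.58
position: [0.5768, -0.1304, 0.0759]
tool_rot: [[-0.914, 0.407, 0.002], [0.407, 0.914, -0.001], [-0.002, -0.0, -1.0]]
ft_force: [-0.4, 0.7, -0.1]
grip_width: 0.0638
```

{"op": "arm_command", "data": {
  "rows": "0.30 0 0 4 0 0 0; 0.34 0 0 0 0 0 0; 0.38 0 0 0 0 0 0; 0.42 0 0 0 0 0 0; 0.42 0 0 0 0 0 0"
}}

```text
time_s: 3.0
position: [0.5765, -0.1303, 0.0711]
tool_rot: [[-0.914, 0.407, 0.0], [0.407, 0.914, -0.0], [-0.001, -0.0, -1.0]]
ft_force: [0.3, -0.3, 3.9]
grip_width: 0.0496
```

{"op": "arm_command", "data": {
  "rows": "0.45 0 0 0 0 0 0; 0.47 0 0 0 0 0 0; 0.475 0 0 0 0 0 0; 0.475 0 0 0 0 0 0; 0.475 0 0 0 0 0 0"
}}

```text
time_s: 3.42
position: [0.5765, -0.1306, 0.0714]
tool_rot: [[-0.913, 0.407, 0.001], [0.407, 0.913, -0.001], [-0.001, -0.001, -1.0]]
ft_force: [-1.8, -2.2, 6.6]
grip_width: 0.0449
```

```bash
python3 - <<'E'
from h import *
M=eyes.camera_model("wrist"); o=readout.observe(); print(o["time_s"],o["position"],o["ft_force"],o["wrist_torque"],o["grip_width"])
im=eyes.get_image("wrist"); cv2.imwrite("pics/w3.png",im[:,:,::-1])
E
```

```text
3.4167 [ 0.57649288 -0.13058598  0.07143152] [-1.8232995  -2.20202225  6.62234628] [-0.32408149  0.43295921 -0.00338762] 0.044919761308324334
```

View pics/w3.png

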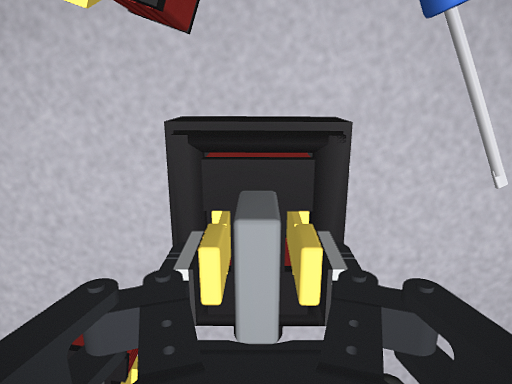

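{"op": "arm_command", "data": {
  "rows": "0.48 0 -1 -1 0 0 0; 0.48 0 0 -1 0 0 0; 0.48 0 0 -1 0 0 0; 0.48 0 0 0 0 0 0"
}}

```text
time_s: 3.8
position: [0.5759, -0.1309, 0.0735]
tool_rot: [[-0.914, 0.407, -0.001], [0.407, 0.914, 0.0], [0.001, 0.0, -1.0]]
ft_force: [0.3, -0.0, -2.6]
grip_width: 0.0443
```

{"op": "arm_command", "data": {
  "rows": "0.48 0 0 -1 0 0 0; 0.48 0 0 -1 0 0 0; 0.48 0 0 -1 0 0 0; 0.48 0 0 0 0 0 0"
}}

```text
time_s: 4.13
position: [0.5761, -0.1311, 0.077]
tool_rot: [[-0.914, 0.407, 0.0], [0.407, 0.914, -0.0], [-0.0, 0.0, -1.0]]
ft_force: [0.2, -0.1, -3.2]
grip_width: 0.0443
```

{"op": "arm_command", "data": {
  "rows": "0.48 0 0 -4 0 0 0; 0.48 0 0 -8 0 0 0; 0.48 0 0 -12 0 0 0; 0.48 0 0 -15 0 0 0; 0.48 0 0 -15 0 0 0"
}}

```text
time_s: 4.55
position: [0.576, -0.1311, 0.132]
tool_rot: [[-0.914, 0.407, 0.0], [0.407, 0.914, -0.0], [-0.0, 0.0, -1.0]]
ft_force: [0.2, -0.1, -2.5]
grip_width: 0.0446
```

{"op": "arm_command", "data": {
  "rows": "0.48 0 0 -20 0 0 0; 0.48 0 0 -20 0 0 0; 0.48 0 0 -14 0 0 0; 0.48 3 12 0 0 0 0; 0.48 6 23 0 0 0 0"
}}

```text
time_s: 4.97
position: [0.5822, -0.0964, 0.1857]
tool_rot: [[-0.912, 0.409, 0.002], [0.409, 0.912, -0.001], [-0.002, -0.0, -1.0]]
ft_force: [1.2, 1.1, -4.0]
grip_width: 0.0446
```

{"op": "arm_command", "data": {
  "rows": "0.48 8 35 0 0 0 0; 0.48 8 35 0 0 0 0; 0.48 8 35 0 0 0 0; 0.48 8 35 0 0 0 0; 0.48 6 23 0 0 0 0"
}}

```text
time_s: 5.38
position: [0.6133, 0.073, 0.1843]
tool_rot: [[-0.914, 0.405, -0.001], [0.405, 0.914, 0.001], [0.001, 0.001, -1.0]]
ft_force: [-0.6, -1.2, -3.0]
grip_width: 0.0443
```

{"op": "arm_command", "data": {
  "rows": "0.48 3 12 0 0 0 0; 0.48 0 0 0 0 0 0; 0.48 0 0 0 0 0 0; 0.48 0 0 0 0 0 0; 0.48 0 0 0 0 0 0"
}}

```text
time_s: 5.8
position: [0.6156, 0.0799, 0.1847]
tool_rot: [[-0.913, 0.408, -0.0], [0.408, 0.913, -0.0], [0.0, -0.0, -1.0]]
ft_force: [-0.7, -0.2, -3.0]
grip_width: 0.0446
```

```bash
python3 - <<'E'
from h import *
o=readout.observe(); print(o["time_s"],o["position"],np.round(o["tool_rot"],4).tolist(),o["ft_force"])
im=eyes.get_image("wrist"); cv2.imwrite("pics/w4.png",im[:,:,::-1])
E
```

```text
5.8 [0.61563173 0.07987606 0.18468481] [[-0.9129, 0.4082, -0.0004], [0.4082, 0.9129, -0.0002], [0.0003, -0.0004, -1.0]] [-0.65813913 -0.16267957 -3.01672838]
```

View pics/w4.png

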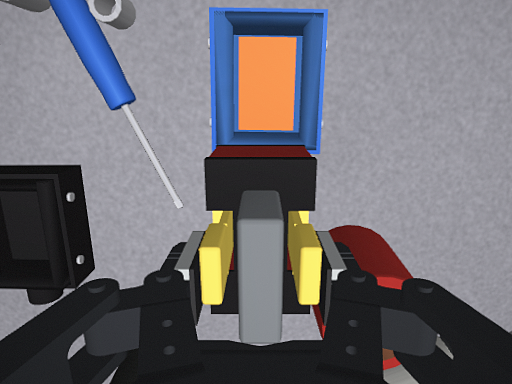

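```bash
python3 - <<'E'
from h import *
M=eyes.camera_model("wrist"); o=readout.observe(); R=o["tool_rot"];t=o["position"]
im=cv2.imread("pics/w4.png")[:,:,::-1]; h=cv2.cvtColor(im,cv2.COLOR_RGB2HSV)
k=cv2.inRange(h,np.array((5,120,120)),np.array((18,255,255))); k[145:]=0
c=max(cv2.findContours(k,0,1)[0],key=cv2.contourArea); r=cv2.minAreaRect(c); B=cv2.boxPoints(r)
A=cv2.approxPolyDP(c,4,True)[:,0]; print(A.tolist())
T=lambda p:np.round(1000*(R.T@(p-t)),1)
for z in (.012,.020,.028):
    Q=np.array([T(plane(M,b,z)) for b in B]);print(z,Q[:,:2].tolist(),Q.mean(0)[:2],[np.linalg.norm(Q[i]-Q[i-1]) for i in (1,2)])
k=cv2.inRange(h,np.array((100,120,40)),np.array((120,255,255))); k[155:]=0;k[:,:190]=0
c=max(cv2.findContours(k,0,1)[0],key=cv2.contourArea); print(cv2.boundingRect(c))
for v in (20,40,60,80,100,120,140):
    x=np.nonzero(k[v])[0]; print(v,x.min(),x.max(),T(plane(M,(x.min(),v),.038))[:2],T(plane(M,(x.max(),v),.038))[:2])
z0=t[2]
for uv,z in (((243,193),z0+.0186),((276,193),z0+.0186),((281,340),z0+.0186),((238,340),z0+.0186),((205,158),z0-.0194),((316,158),z0-.0194)): print("cart",uv,T(plane(M,uv,z)))
cv2.imwrite("pics/w4c.png",cv2.resize(im[0:165,195:345,::-1],None,fx=4,fy=3.6,interpolation=cv2.INTER_CUBIC))
E
```

```text
[[239, 37], [239, 129], [292, 129], [295, 38]]
0.012 [[111.9, -16.2], [112.0, 28.8], [38.4, 30.7], [38.4, -17.3]] [75.175  6.5  ] [np.float64(45.00011111097394), np.float64(73.62452037195216)]
0.02 [[110.7, -15.8], [110.8, 28.1], [39.2, 29.9], [39.1, -16.8]] [74.95  6.35] [np.float64(43.900113895068664), np.float64(71.62262212457736)]
0.028 [[109.5, -15.3], [109.6, 27.3], [39.9, 29.1], [39.9, -16.3]] [74.725  6.2  ] [np.float64(42.60011737073033), np.float64(69.72323859374289)]
(209, 7, 119, 147)
20 209 327 [119.7 -36.4] [119.8  49.4]
40 210 325 [106.  -36.2] [106.1  48.5]
60 210 324 [ 92.  -36.6] [92.1 48.4]
80 211 323 [ 77.7 -36.4] [77.8 48.3]
100 211 322 [ 62.9 -36.9] [63.  48.2]
120 212 321 [ 47.8 -36.6] [47.9 48.1]
140 212 319 [ 32.3 -37.2] [32.4 47.3]
cart (243, 193) [ 36.5  -4.9 -18.6]
cart (276, 193) [ 36.5   5.8 -18.6]
cart (281, 340) [-19.7   8.4 -18.6]
cart (238, 340) [-19.8  -7.4 -18.6]
cart (205, 158) [ 41.  -22.8  19.4]
cart (316, 158) [41.  24.5 19.4]
```

View pics/w4c.png

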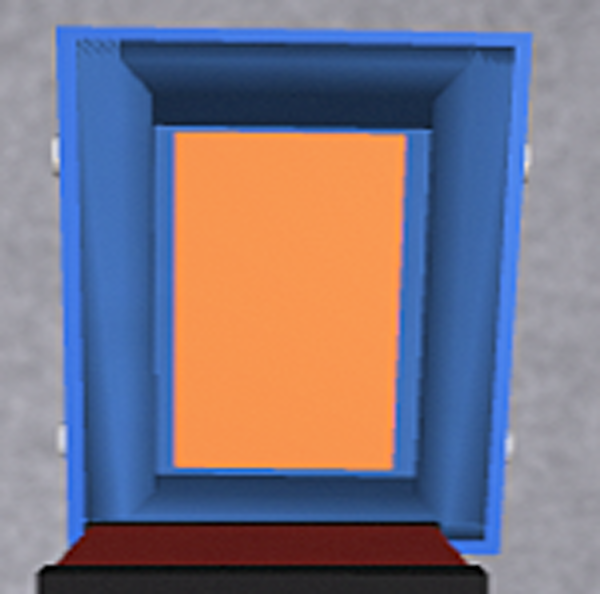

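{"op": "arm_command", "data": {
  "rows": "0.48 15 2 0 0 0 1; 0.48 25 2 0 0 0 0; 0.48 25 2 0 0 0 0; 0.48 8 0 10 0 0 0; 0.48 0 0 15 0 0 0"
}}

```text
time_s: 6.27
position: [0.5509, 0.1174, 0.1612]
tool_rot: [[-0.906, 0.423, 0.003], [0.423, 0.906, 0.0], [-0.002, 0.001, -1.0]]
ft_force: [-0.3, -0.2, -2.6]
grip_width: 0.0448
```

{"op": "arm_command", "data": {
  "rows": "0.48 0 0 15 0 0 0; 0.48 0 0 10 0 0 0; 0.48 0 0 0 0 0 0; 0.48 0 0 0 0 0 0"
}}

```text
time_s: 6.6
position: [0.5521, 0.1167, 0.1348]
tool_rot: [[-0.906, 0.423, -0.001], [0.423, 0.906, 0.0], [0.0, -0.0, -1.0]]
ft_force: [0.4, 0.4, -2.0]
grip_width: 0.0441
```

```bash
python3 - <<'E'
from h import *
o=readout.observe(); print(o["time_s"],o["position"],np.round(o["tool_rot"],4).tolist(),o["ft_force"])
im=eyes.get_image("wrist"); cv2.imwrite("pics/w5.png",im[:,:,::-1])
E
```

```text
6.6 [0.55212804 0.1166808  0.13480597] [[-0.9059, 0.4234, -0.0005], [0.4234, 0.9059, 0.0], [0.0005, -0.0002, -1.0]] [ 0.43274317  0.42900116 -2.00450995]
```

View pics/w5.png

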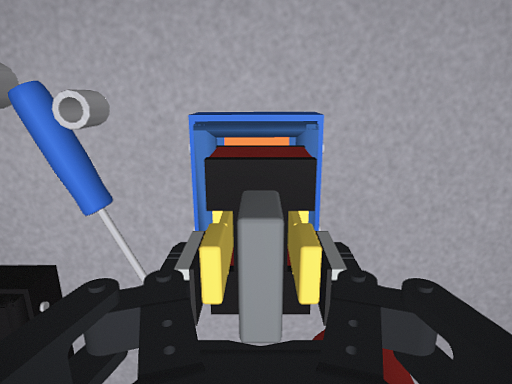

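{"op": "arm_command", "data": {
  "rows": "0.48 0.5 -2.4 0 0 0 0; 0.48 0 0 6 0 0 0; 0.48 0 0 6 0 0 0; 0.48 0 0 6 0 0 0; 0.48 0 0 0 0 0 0"
}}

```text
time_s: 7.07
position: [0.5499, 0.1152, 0.1153]
tool_rot: [[-0.906, 0.423, -0.002], [0.423, 0.906, -0.0], [0.002, -0.001, -1.0]]
ft_force: [-0.4, 0.3, -2.5]
grip_width: 0.0446
```

{"op": "arm_command", "data": {
  "rows": "0.48 0 0 3 0 0 0; 0.48 0 0 3 0 0 0; 0.48 0 0 3 0 0 0; 0.48 0 0 0 0 0 0"
}}

```text
time_s: 7.4
position: [0.5503, 0.1152, 0.1072]
tool_rot: [[-0.906, 0.423, -0.001], [0.423, 0.906, -0.0], [0.001, -0.0, -1.0]]
ft_force: [-0.2, -0.6, -2.2]
grip_width: 0.0447
```

{"op": "arm_command", "data": {
  "rows": "0.48 0 0 3 0 0 0; 0.48 0 0 3 0 0 0; 0.48 0 0 3 0 0 0; 0.48 0 0 0 0 0 0"
}}

```text
time_s: 7.73
position: [0.5502, 0.1152, 0.0981]
tool_rot: [[-0.906, 0.423, -0.001], [0.423, 0.906, -0.0], [0.001, -0.0, -1.0]]
ft_force: [-0.4, 0.1, -2.4]
grip_width: 0.0444
```

{"op": "arm_command", "data": {
  "rows": "0.48 0 0 2 0 0 0; 0.48 0 0 2 0 0 0; 0.48 0 0 2 0 0 0; 0.48 0 0 0 0 0 0"
}}

```text
time_s: 8.07
position: [0.5504, 0.1152, 0.0924]
tool_rot: [[-0.906, 0.423, -0.001], [0.423, 0.906, -0.0], [0.001, -0.0, -1.0]]
ft_force: [-0.5, 0.1, -3.4]
grip_width: 0.0443
```

{"op": "arm_command", "data": {
  "rows": "0.48 0 0 1.5 0 0 0; 0.48 0 0 1.5 0 0 0; 0.48 0 0 0 0 0 0"
}}

```text
time_s: 8.32
position: [0.5504, 0.1152, 0.0895]
tool_rot: [[-0.906, 0.423, -0.0], [0.423, 0.906, 0.0], [0.0, -0.0, -1.0]]
ft_force: [-0.5, -0.2, -2.2]
grip_width: 0.0449
```

{"op": "arm_command", "data": {
  "rows": "0.48 0 0 1.5 0 0 0; 0.48 0 0 1.5 0 0 0; 0.48 0 0 0 0 0 0"
}}

```text
time_s: 8.57
position: [0.5504, 0.1152, 0.0865]
tool_rot: [[-0.906, 0.423, -0.0], [0.423, 0.906, -0.0], [0.0, -0.0, -1.0]]
ft_force: [0.3, 0.3, -2.1]
grip_width: 0.0448
```

{"op": "arm_command", "data": {
  "rows": "0.48 0 0 1.5 0 0 0; 0.48 0 0 1.5 0 0 0; 0.48 0 0 0 0 0 0"
}}

```text
time_s: 8.82
position: [0.5504, 0.1152, 0.0835]
tool_rot: [[-0.906, 0.423, -0.0], [0.423, 0.906, 0.0], [0.0, -0.0, -1.0]]
ft_force: [-0.0, 0.6, -2.4]
grip_width: 0.0443
```

{"op": "arm_command", "data": {
  "rows": "0.48 0 0 1.5 0 0 0; 0.48 0 0 1.5 0 0 0; 0.48 0 0 0 0 0 0"
}}

```text
time_s: 9.07
position: [0.5504, 0.1152, 0.0805]
tool_rot: [[-0.906, 0.423, -0.001], [0.423, 0.906, 0.0], [0.0, -0.0, -1.0]]
ft_force: [0.1, 0.1, -2.1]
grip_width: 0.0446
```

{"op": "arm_command", "data": {
  "rows": "0.48 0 0 1 0 0 0; 0.48 0 0 1 0 0 0; 0.48 0 0 0 0 0 0"
}}

```text
time_s: 9.32
position: [0.5504, 0.1152, 0.0786]
tool_rot: [[-0.906, 0.423, -0.0], [0.423, 0.906, -0.0], [0.0, -0.0, -1.0]]
ft_force: [0.1, 0.1, -2.5]
grip_width: 0.0445
```

{"op": "arm_command", "data": {
  "rows": "0.48 0 0 1 0 0 0; 0.48 0 0 0.5 0 0 0; 0.48 0 0 0 0 0 0"
}}

```text
time_s: 9.57
position: [0.5508, 0.1152, 0.0776]
tool_rot: [[-0.906, 0.423, 0.001], [0.423, 0.906, -0.0], [-0.001, 0.0, -1.0]]
ft_force: [1.3, -0.5, 0.5]
grip_width: 0.0444
```

{"op": "arm_command", "data": {
  "rows": "0.48 0 0 1 0 0 0; 0.48 0 0 0 0 0 0; 0.48 0 0 0 0 0 0"
}}

```text
time_s: 9.82
position: [0.5507, 0.1152, 0.0765]
tool_rot: [[-0.906, 0.423, 0.001], [0.423, 0.906, -0.0], [-0.001, 0.0, -1.0]]
ft_force: [0.5, -0.3, 2.2]
grip_width: 0.0441
```

{"op": "arm_command", "data": {
  "rows": "0.48 0 0 1 0 0 0; 0.48 0 0 0 0 0 0; 0.48 0 0 0 0 0 0"
}}

```text
time_s: 10.07
position: [0.5507, 0.1152, 0.0755]
tool_rot: [[-0.906, 0.423, 0.001], [0.423, 0.906, -0.0], [-0.001, 0.0, -1.0]]
ft_force: [1.1, -0.8, 2.0]
grip_width: 0.0441
```

{"op": "arm_command", "data": {
  "rows": "0.48 0 0 1 0 0 0; 0.48 0 0 0 0 0 0; 0.48 0 0 0 0 0 0"
}}

```text
time_s: 10.32
position: [0.5507, 0.1152, 0.0744]
tool_rot: [[-0.906, 0.423, 0.001], [0.423, 0.906, -0.0], [-0.001, 0.0, -1.0]]
ft_force: [1.6, -0.2, 3.8]
grip_width: 0.0448
```

{"op": "arm_command", "data": {
  "rows": "0.48 0 0 0.5 0 0 0; 0.48 0 0 0 0 0 0; 0.48 0 0 0 0 0 0"
}}

```text
time_s: 10.57
position: [0.5507, 0.1152, 0.074]
tool_rot: [[-0.906, 0.423, 0.001], [0.423, 0.906, -0.0], [-0.001, 0.0, -1.0]]
ft_force: [1.8, -1.3, 4.5]
grip_width: 0.0444
```

{"op": "arm_command", "data": {
  "rows": "0.46 0 0 0 0 0 0; 0.44 0 0 0 0 0 0; 0.42 0 0 0 0 0 0; 0.40 0 0 0 0 0 0; 0.40 0 0 0 0 0 0"
}}

```text
time_s: 10.98
position: [0.5506, 0.1152, 0.0738]
tool_rot: [[-0.906, 0.423, 0.0], [0.423, 0.906, -0.0], [-0.0, 0.0, -1.0]]
ft_force: [3.4, -0.9, 2.8]
grip_width: 0.0513
```

{"op": "arm_command", "data": {
  "rows": "0.38 0 0 0 0 0 0; 0.36 0 0 0 0 0 0; 0.34 0 0 0 0 0 0; 0.32 0 0 0 0 0 0; 0.30 0 0 0 0 0 0"
}}

```text
time_s: 11.4
position: [0.55, 0.1153, 0.0735]
tool_rot: [[-0.906, 0.423, -0.001], [0.423, 0.906, 0.0], [0.001, -0.001, -1.0]]
ft_force: [0.2, 0.4, 0.0]
grip_width: 0.0598
```

{"op": "arm_command", "data": {
  "rows": "0.25 0 0 0 0 0 0; 0.2 0 0 0 0 0 0; 0.1 0 0 0 0 0 0; 0.0 0 0 0 0 0 0; 0.0 0 0 0 0 0 0"
}}

```text
time_s: 11.82
position: [0.5505, 0.1152, 0.0738]
tool_rot: [[-0.906, 0.423, -0.0], [0.423, 0.906, 0.0], [0.0, 0.0, -1.0]]
ft_force: [0.4, 0.5, 0.0]
grip_width: 0.0853
```

{"op": "arm_command", "data": {
  "rows": "0 0 0 -8 0 0 0; 0 0 0 -15 0 0 0; 0 0 0 -20 0 0 0; 0 0 0 -10 0 0 0; 0 0 0 0 0 0 0"
}}

```text
time_s: 12.23
position: [0.5515, 0.1153, 0.1293]
tool_rot: [[-0.906, 0.423, 0.005], [0.423, 0.906, -0.0], [-0.004, 0.002, -1.0]]
ft_force: [0.5, -0.2, 0.5]
grip_width: 0.0855
```

{"op": "arm_command", "data": {
  "rows": "0 0 0 0 0 0 0; 0 0 0 0 0 0 0; 0 0 0 0 0 0 0"
}}

```text
time_s: 12.48
position: [0.55, 0.1152, 0.1258]
tool_rot: [[-0.906, 0.423, -0.002], [0.423, 0.906, 0.0], [0.002, -0.001, -1.0]]
ft_force: [-0.4, 1.0, 0.2]
grip_width: 0.0856
```

```bash
python3 - <<'E'
from h import *
o=readout.observe(); print(o["time_s"],o["position"],np.round(o["tool_rot"],4).tolist(),o["ft_force"])
im=eyes.get_image("wrist"); cv2.imwrite("pics/w6.png",im[:,:,::-1])
E
```

```text
12.4833 [0.5500497  0.11520314 0.1258082 ] [[-0.9063, 0.4227, -0.0019], [0.4227, 0.9063, 0.0], [0.0017, -0.0008, -1.0]] [-0.41073984  0.97497447  0.16617256]
```

View pics/w6.png

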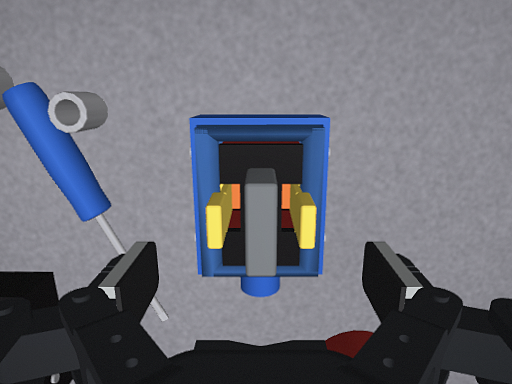

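```bash
python3 - <<'E'
from h import *
M=eyes.camera_model("wrist"); o=readout.observe(); R=o["tool_rot"];t=o["position"]
T=lambda p:np.round(1000*(R.T@(p-t)),1)
im=cv2.imread("pics/w6.png")[:,:,::-1];h=cv2.cvtColor(im,cv2.COLOR_RGB2HSV)
im2=cv2.imread("pics/w2.png")[:,:,::-1];h2=cv2.cvtColor(im2,cv2.COLOR_RGB2HSV)
for H,z in ((h2,.084),(h,.0875),(h,.0905)):
    for a,b in ((200,235),(285,320)):
        m=(H[...,2]>225)&(H[...,1]>120)&(H[...,0]>19)&(H[...,0]<35); m[:190]=0;m[265:]=0;m[:,:a]=0;m[:,b:]=0
        ys,xs=np.nonzero(m); q=np.percentile(xs,[2,98]);print(z,len(xs),q,[T(plane(M,(u,ys.mean()),z))[:2].tolist() for u in q])
for uv in ((246,182),(275,182),(275,276),(246,276)): print(T(plane(M,uv,.0934)))
im3=eyes.get_image("side"); cv2.imwrite("pics/s1.png",cv2.resize(im3[120:270,150:350,::-1],None,fx=4,fy=4,interpolation=cv2.INTER_CUBIC))
E
```

```text
0.084 626 [205. 220.] [[-2.9, -28.0], [-2.9, -20.2]]
0.084 602 [299. 313.] [[-3.2, 21.0], [-3.2, 28.4]]
0.0875 583 [207. 221.] [[2.3, -26.3], [2.4, -19.1]]
0.0875 560 [301. 314.] [[2.4, 21.5], [2.4, 28.1]]
0.0905 583 [207. 221.] [[3.5, -25.8], [3.5, -18.8]]
0.0905 560 [301. 314.] [[3.6, 21.1], [3.6, 27.6]]
[27.2 -6.  32.5]
[27.2  7.7 32.5]
[-22.4   8.3  32.4]
[-22.4  -6.5  32.4]
```

View pics/s1.png

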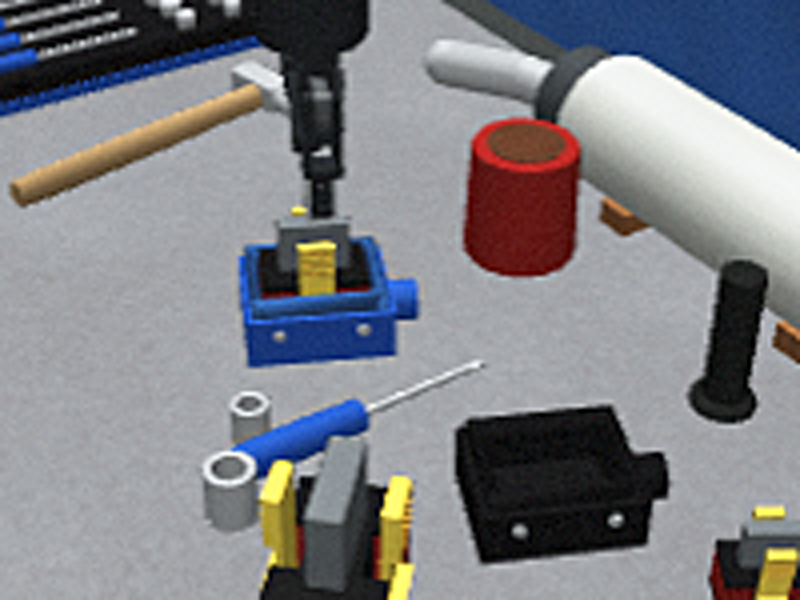

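{"op": "arm_command", "data": {
  "rows": "0.4 2 1 -3 0 0 0; 1 0 0 0 0 0 0; 1 0 0 0 0 0 0; 1 0 0 0 0 0 0; 1 0 0 0 0 0 0"
}}

```text
time_s: 13.0
position: [0.5491, 0.117, 0.1298]
tool_rot: [[-0.906, 0.423, -0.0], [0.423, 0.906, 0.0], [0.0, 0.0, -1.0]]
ft_force: [-0.7, -1.1, -0.8]
grip_width: 0.0256
```

{"op": "arm_command", "data": {
  "rows": "1 0 0 0 0 0 0; 1 0 0 0 0 0 0; 1 0 0 6 0 0 0; 1 0 0 5 0 0 0; 1 0 0 0 0 0 0"
}}

```text
time_s: 13.42
position: [0.5485, 0.1169, 0.1174]
tool_rot: [[-0.906, 0.423, -0.002], [0.423, 0.906, 0.0], [0.002, -0.001, -1.0]]
ft_force: [-0.3, 0.2, 0.7]
grip_width: -0.0002
```

{"op": "arm_command", "data": {
  "rows": "1 0 0 1.5 0 0 0; 1 0 0 1 0 0 0; 1 0 0 0 0 0 0"
}}

```text
time_s: 13.67
position: [0.5491, 0.1169, 0.1161]
tool_rot: [[-0.906, 0.423, -0.0], [0.423, 0.906, -0.0], [0.0, -0.0, -1.0]]
ft_force: [0.0, 0.5, 0.0]
grip_width: 0.0001
```

{"op": "arm_command", "data": {
  "rows": "1 0 0 1.5 0 0 0; 1 0 0 1 0 0 0; 1 0 0 0 0 0 0"
}}

```text
time_s: 13.92
position: [0.549, 0.117, 0.1136]
tool_rot: [[-0.906, 0.423, -0.0], [0.423, 0.906, 0.0], [0.0, -0.0, -1.0]]
ft_force: [0.1, 0.1, -0.1]
grip_width: 0.0
```

{"op": "arm_command", "data": {
  "rows": "1 0 0 1 0 0 0; 1 0 0 0.5 0 0 0; 1 0 0 0 0 0 0"
}}

```text
time_s: 14.17
position: [0.5491, 0.117, 0.1122]
tool_rot: [[-0.906, 0.423, -0.0], [0.423, 0.906, -0.0], [0.0, -0.0, -1.0]]
ft_force: [-0.1, -0.0, -1.2]
grip_width: -0.0003
```

{"op": "arm_command", "data": {
  "rows": "1 0 0 0.7 0 0 0; 1 0 0 0 0 0 0; 1 0 0 0 0 0 0"
}}

```text
time_s: 14.42
position: [0.5491, 0.117, 0.1116]
tool_rot: [[-0.906, 0.423, -0.0], [0.423, 0.906, 0.0], [0.0, -0.0, -1.0]]
ft_force: [-0.4, 0.1, 0.2]
grip_width: 0.0001
```

{"op": "arm_command", "data": {
  "rows": "1 0 0 0.6 0 0 0; 1 0 0 0 0 0 0; 1 0 0 0 0 0 0"
}}

```text
time_s: 14.67
position: [0.5491, 0.117, 0.111]
tool_rot: [[-0.906, 0.423, -0.0], [0.423, 0.906, -0.0], [0.0, -0.0, -1.0]]
ft_force: [-0.5, 0.1, 0.5]
grip_width: 0.0001
```

{"op": "arm_command", "data": {
  "rows": "1 0 0 0.6 0 0 0; 1 0 0 0 0 0 0; 1 0 0 0 0 0 0"
}}

```text
time_s: 14.92
position: [0.5491, 0.1169, 0.1104]
tool_rot: [[-0.906, 0.423, -0.0], [0.423, 0.906, 0.0], [0.0, -0.0, -1.0]]
ft_force: [-0.4, -0.1, -0.2]
grip_width: -0.0
```

{"op": "arm_command", "data": {
  "rows": "1 0 0 0.6 0 0 0; 1 0 0 0 0 0 0; 1 0 0 0 0 0 0"
}}

```text
time_s: 15.17
position: [0.5493, 0.117, 0.1101]
tool_rot: [[-0.906, 0.423, 0.001], [0.423, 0.906, -0.0], [-0.001, 0.0, -1.0]]
ft_force: [-0.8, -0.0, 2.7]
grip_width: 0.0003
```

{"op": "arm_command", "data": {
  "rows": "1 0 0 0.4 0 0 0; 1 0 0 0 0 0 0; 1 0 0 0 0 0 0"
}}

```text
time_s: 15.42
position: [0.5492, 0.117, 0.1096]
tool_rot: [[-0.906, 0.423, 0.0], [0.423, 0.906, 0.0], [-0.0, 0.0, -1.0]]
ft_force: [-0.2, 0.4, 3.4]
grip_width: -0.0001
```

{"op": "arm_command", "data": {
  "rows": "1 0 0 0.4 0 0 0; 1 0 0 0 0 0 0; 1 0 0 0 0 0 0"
}}

```text
time_s: 15.67
position: [0.5492, 0.117, 0.1091]
tool_rot: [[-0.906, 0.423, 0.0], [0.423, 0.906, 0.0], [-0.0, 0.0, -1.0]]
ft_force: [-0.2, 0.0, 5.0]
grip_width: 0.0003
```

{"op": "arm_command", "data": {
  "rows": "1 0 0 0.3 0 0 0; 1 0 0 0 0 0 0; 1 0 0 0 0 0 0"
}}

```text
time_s: 15.92
position: [0.5493, 0.117, 0.109]
tool_rot: [[-0.906, 0.423, 0.001], [0.423, 0.906, 0.0], [-0.001, 0.0, -1.0]]
ft_force: [-0.9, -0.2, 7.0]
grip_width: 0.0002
```

{"op": "arm_command", "data": {
  "rows": "1 0 0 -3 0 0 0; 1 0 0 -10 0 0 0; 1 0 0 -20 0 0 0; 1 0 0 -30 0 0 0; 1 0 0 -30 0 0 0"
}}

```text
time_s: 16.33
position: [0.5485, 0.1169, 0.2027]
tool_rot: [[-0.906, 0.423, -0.002], [0.423, 0.906, -0.0], [0.002, -0.001, -1.0]]
ft_force: [-0.1, -0.0, 0.1]
grip_width: 0.0002
```

{"op": "arm_command", "data": {
  "rows": "0.5 0 0 0 0 0 0; 0 0 0 0 0 0 0; 0 0 0 0 0 0 0; 0 0 0 0 0 0 0; 0 0 0 0 0 0 0"
}}

```text
time_s: 16.75
position: [0.5487, 0.1169, 0.2006]
tool_rot: [[-0.906, 0.423, -0.002], [0.423, 0.906, -0.0], [0.002, -0.001, -1.0]]
ft_force: [0.1, -0.0, -0.8]
grip_width: 0.0605
```

```bash
python3 - <<'E'
from h import *
o=readout.observe(); print(o["time_s"],o["position"],np.round(o["tool_rot"],4).tolist(),o["ft_force"])
im=eyes.get_image("wrist"); cv2.imwrite("pics/w7.png",im[:,:,::-1])
cv2.imwrite("pics/w7c.png",cv2.resize(im[100:250,180:330,::-1],None,fx=4,fy=4,interpolation=cv2.INTER_CUBIC))
E
```

```text
16.75 [0.54867773 0.11693926 0.20058598] [[-0.9063, 0.4226, -0.0024], [0.4226, 0.9063, -0.0], [0.0022, -0.001, -1.0]] [ 0.0832164  -0.02154871 -0.80106383]
```

Viewing limit reached, so I measure the tab spread numerically and then hand in.

```bash
python3 - <<'E'
from h import *
M=eyes.camera_model("wrist"); o=readout.observe(); R=o["tool_rot"];t=o["position"]
T=lambda p:np.round(1000*(R.T@(p-t)),1)
im=cv2.imread("pics/w7.png")[:,:,::-1];H=cv2.cvtColor(im,cv2.COLOR_RGB2HSV)
m=((H[...,2]>225)&(H[...,1]>120)&(H[...,0]>19)&(H[...,0]<35)).astype(np.uint8)
n,l,s,c=cv2.connectedComponentsWithStats(m)
for i in range(1,n):
    x,y,w,h,a=s[i]
    if a>60: print(s[i],[T(plane(M,(u,c[i][1]),.0875))[:2].tolist() for u in (x,x+w)])
env.close_job()
E
```

```text
[221 176  11  31 305] [[0.0, -27.4], [0.0, -19.4]]
[288 176  11  31 307] [[0.1, 20.8], [0.2, 28.7]]
the job is handed in; nothing more can be done
```

The middle-sized cartridge is out of the old black airbox and snapped into the new blue one, released, and the job is handed in at about 17 s of the 51 s allowed.

- **Unclipping:** I pinched both tabs to about 44.5 mm over the pads. The lift out showed only about 3 N, roughly the cartridge's own weight.
- **Fitting:** I lowered it into the blue airbox and felt the gasket at about 14 mm up. I pressed it in about 3.7 mm, with about 7 N on the gasket, and opened the fingers slowly.
- **Press check:** With the fingers shut, I pressed gently on the rib. Contact came at the height expected for a locked cartridge, and it moved about 1 mm to the hard stop at 7 N.
- **Tab check:** After backing off, the pads measured 56.1 mm over their outer faces, against 56 mm at rest, so both tabs are out. An earlier measurement, before the press, gave 54.4 mm, within the measuring error.
- **Rest of the bench:** I touched nothing else. The last side view, taken before the press, showed no sign of anything else having moved. I could not view a final picture because the viewing limit was reached, so the last check is from numbers only.

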